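# Refit the upper burr carrier of a coffee grind head on its three studs

### The arm

A 7-joint arm with a two-finger parallel gripper is mounted at the origin on a cart in front of the work surface, level with it; the furniture and walls round the work are solid. World frame = base frame: x ahead of the robot, y to its left, z up, the work surface at z = 0. Lengths are in m, angles in degrees, forces in N, time in s.
With the tool pointing down it reaches from about 0.425 to 0.875 m from the base axis. Payload 4.7 kg.
Tool frame: the origin (TCP) lies midway between the tips of the shut fingers; the grasp point (between the pads) lies 19 mm behind it; z points along the fingers, y is the line along which they close (so a half turn about z gives the same grasp; the last joint's range is limited). The gripper opens to 87 mm and grips with 3 to 60 N. Pads are 19 mm wide; open, the fingers measure 117 mm over their backs; the gripper's body (75 mm by 190 mm) begins 51 mm behind the grasp point.
Start: joints at [-68.291, 18.392, -4.016, 83.108, 1.295, 78.541, -3.26], TCP at [0.232, 0.607, 0.223] pointing down, gripper open.
Joint ranges: [-163.93, 163.93], [-17.29, 119.83], [-79.2, 71.16], [3.27, 140.29], [-89.18, 269.18], [5.43, 117.66], [-154.24, 154.24]. Speed limits (degrees/s): [147.25, 147.25, 180, 180, 180, 180, 180].

### API

Orientations are given as [roll, pitch, yaw] about the fixed x, y, z axes, in that order (R = Rz(yaw) Ry(pitch) Rx(roll)).
In Python, from cell import env, viewer, boxes_of, masks_of gives the robot as it stands. The module is installed in compiled form; this text tells all that it offers.
- The arm moves only by the tool apply_moves, never from a script. Its argument "moves" is a list of rows, each a list of 7 numbers: the shift along the tool's x, y, z scaled (see below), then the turn, a rotation vector about the tool's x, y, z scaled (see below), then the opening, from 0 (shut) to 1 (fully open). A call has 1 to 20 rows; each row is the pose to reach, as a shift and turn from the pose commanded when the call began, along the tool's axes at that moment; what a row does not reach only later rows make up. The controller multiplies each number of a shift by 0.2 m and each number of a turn by 1.5 rad. A row lasts 1/10 s, in which the tool goes at most 50 mm and 8.59 degrees, less where a joint would pass 70% of its speed; a pose out of reach is approached as far as the arm can. A call with a number of a shift or a turn outside -1 to 1 is refused whole. A call with a gripper value outside its range is refused whole. The fingers move at their own pace and stop on an object; "grip_force" is the grip in N (left out, the last holds). Time passes only in rows, so rows that repeat a pose let the fingers close. It gives the time, the measured TCP pose, the force, the opening and the grip force at its end, in the units of the state.
- env.get_obs(): the state, without advancing time (a new reading comes with each control period).
- viewer.read_camera(name): name is "side" or "top" or "wrist"; returns the picture (384x512x3 uint8, red, green, blue); there is no depth.
- viewer.get_calibration(name): a dict with "fov_y" (degrees; the focal length in pixels is half the picture's height over the tangent of half this angle, whatever the lens; pixels are square), "cx", "cy" (the principal point, pixels), "position" and "orientation" of the camera in the world. Camera axes: x right, y up, looking along -z (the intrinsics and any distortion apply to the point x, -y, -z); pixel columns grow to the right and rows downward; lengths in m; the calibration is good to about 2 mm. A picture is of the moment at which its call begins: read the wrist's pose just before it. get_calibration takes no time and is no camera call; for the wrist camera it gives the pose at the moment of the call.
- env.sign_off(): hands the job in; it is judged then, once.
Trained networks look in the newest picture that a camera, given by its name, has taken for a name from the list of things; names that differ only in an ending like _2 or _b are one class to them, and where a whole thing is asked for, a point or a joint stands for the part that bears it (a point fixed in the world has none). Each returns a list of dicts, best first, with "conf" (0 to 1); they miss things now and then, are a little off and sometimes report something else, mostly with a low value. They report only what shows in the picture. A call takes as long as a camera call. They do not tell look-alikes from the thing itself.
- boxes_of(camera, target): "location" ([column, row] in pixels, amid what is visible of it).
- masks_of(camera, target): "pixels" (384x512 bool, what is visible of it) and "location" ([column, row] in pixels, amid what is visible of it).
The state is a dict: "time_s": time; "qpos": joint angles; "joint_velocities": joint speeds; "effort": joint torques, N m; "tool_pos": TCP position; "tool_rot": TCP orientation; "force": force on the tool from outside, world axes, zero at the start; "wrist_torque": the same for the moment, N m; "grip_width": finger opening in m; "grasp_force": force on a finger pad.
Only numpy, scipy, OpenCV 4.12 (cv2) and the standard library are available. Lean on these libraries where they do the work, as an engineer would, in place of code of your own. Each camera call takes 0.05 s, during which the arm holds its last target. There are 200 camera calls.

### The job

The grind head has been cleaned: put its upper burr carrier back. Pick the carrier up by its throat, turn it until its three keyholes match the three headed studs on the grind head, feeling for the place without forcing it (never lean on it with more than about 5 kg), push it straight down over the stud heads against the spring, turn it clockwise (seen from above) to the stop and let it spring up so that the stud heads sit in their pockets and it stays locked when you let go. Leave the other things on the counter where they are.

Things in the scene. Friction and masses are not known exactly. Their poses are not given: they have to be found in the camera images.
- burr_carrier: upper burr carrier, bare light-grey metal, 0.2 to 0.33 kg, loose, standing burr-down on the counter at any yaw. Origin: on its axis in its underside, z up. Above the origin: burr ring 48 mm diameter from 0 to 6 mm; plate 92 mm diameter with three keyholes, 6 to 12 mm; round boss 49 mm diameter, 12 to 22 mm; throat 22 to 48 mm (top)
- carrier_throat (a point): where to grip the carrier: point on its axis 38 mm above its origin, axes as the carrier's. The throat is 42 mm diameter with two upright flats 36 mm apart that face the carrier's own +y and -y. Keep the fingertips above the boss, which ends 16 mm below this point
- carrier_keyhole (a point): centre of one of the plate's three 16 mm round entry holes, in the plate's top: 34 mm from the axis along the carrier's +x; the others lie 120 and 240 deg round. From each an 8 mm wide bent slot runs counterclockwise (from above); at its end, 30 deg on, is a 14 mm pocket sunk 2.5 mm into the plate's top, where a stud head settles. The slot stops the stud 31 deg past the hole's centre
- grind_head: grind head on its service stand, fixed: foot 128 x 124 mm, light round body, black knurled setting ring 109 mm diameter on top (top face 70 mm up), outlet chute on its own -x side, small knob on its +y side (reaches 77 mm from the axis). Origin: on its axis at counter height, z up. Mated heights of the carrier are given as its origin above this origin
- stud_circle (a point): point on the grind head's axis level with the stud tops, 81.5 mm up; axes as the grind head's. Three studs stand round it on a 68 mm circle: shank 5 mm, head 12 mm diameter and 3 mm thick. From above they stand at 60, 180 and 300 deg from this +x, plus the angle at which the setting ring was left: between -25 and +25 deg, not measured: see it or feel for it. The ring holds still up to about 1 N m
- spring_top (a point): point on the grind head's axis, 74.5 mm up: free top of the sprung lower burr in the ring's 54 mm bore, which pushes the carrier up with 3 N + 1 N per mm below that. Carrier heights: 75.5 mm resting on the stud heads (holes not matched); 64 pushed fully down; turns freely under the heads below 66; 69 locked; 66.5 stuck part-turned; 73 to 74 sprung back, not locked
- ring_face (a point): point on the grind head's axis in the setting ring's top face, 70 mm up. The carrier goes on when its yaw is the grind head's yaw + 60 (or 180 or 300) deg + the ring's unmeasured angle, within about 3 deg, and its axis within about 1.5 mm. It is locked 29 to 31 deg clockwise (from above) from where it went on, once let up. Turning it there takes under 0.2 N m; more means the stop
- steam_knob (a point): obstacle, fixed: near end of the espresso machine's left steam lever, a black knob 40 mm wide, 60 mm high that reaches out over the counter towards the robot; the steam wand hangs 90 mm behind it. An arm that carries its wrist over this place strikes it: pass on the robot's side of it, well clear. The same lever and wand stand 0.55 m to the right
- portafilter_tip (a point): obstacle, fixed: near end of the machine's black portafilter handle, 20 mm thick, which runs from here away from the robot, level, over the counter
- tablet_tub: bystander: white tablet tub, 49 mm diameter, 81 mm high, origin in its underside
- dosing_cup: bystander: small steel cup, 60 mm diameter, 59 mm high, origin in its underside
- distributor: bystander: grey round levelling tool, 62 mm diameter, 32 mm high, origin in its underside
- spare_basket: bystander: steel filter basket, 67 mm diameter, 26 mm high, origin in its underside
There are look-alikes about, which are no part of the job. Leave any yellow look-alike of the burr_carrier alone.

How it is judged (in metres and radians):
On the way:
1. the carrier is down over all three stud heads, pressed against the spring (z of burr_carrier in the frame of grind_head below 0.0675 m and horizontal distance between burr_carrier and grind_head below 0.004 m and angle between burr_carrier's own z axis and vertical below 0.08 rad), for 0.1 s.
At the end, for the whole second after the job is handed in: the carrier, released, rests locked on the grind head: centred on it within 4 mm, level within 3 deg, its origin 67.7 to 70.5 mm above the head's origin (held down by the stud heads in their pockets; neither sprung back up nor stuck part-turned), at rest (z of burr_carrier in the frame of grind_head between 0.0677 and 0.0705 m and horizontal distance between burr_carrier and grind_head below 0.004 m and angle between burr_carrier's own z axis and vertical below 0.05 rad and linear speed of burr_carrier below 0.01 m/s and angular speed of burr_carrier below 0.1 rad/s); the robot touches nothing.
It fails at once if the carrier is forced against the grind head with more than 50 N (contact force between burr_carrier and grind_head above 50 N).
It fails at once if the carrier is tipped over (angle between burr_carrier's own z axis and vertical above 0.7 rad).
It fails at once if a bystander is pushed more than 20 mm (distance of any of tablet_tub, dosing_cup, distributor, spare_basket from where it was at the start of the episode above 0.02 m).
It also fails if it takes over 67 s, if anything falls off the work surface, if the arm or the gripper's body presses on something with over 40 N, if the wrist force passes 120 N, or if a joint passes its speed limit or range.

## Working session

There is one attempt and no reset: what is moved stays moved. The work goes in short steps, Python scripts to look and compute and a tool call to move; the robot and the scene stay as the last step left them, time stands still between calls to the robot, and variables do not carry over. Pictures are saved under pics/ and viewed, at most 10 in all, crops included, and the job is handed in when it is done.

Besides the shell and the picture viewer there is one more tool, called as a command line: name --pt "numbers of a row" for each row, then --argument value for the rest. apply_moves: Moves the arm, as the interface text tells. Shifts and turns lie within -1 to 1; 1 stands for 0.2 m of shift or 1.5 rad of turn. Its arguments: {"type":"object","properties":{"moves":{"type":"array","items":{"type":"array","items":{"type":"number","minimum":-1,"maximum":1}}},"grip_force":{"type":"number"}},"required":["moves"]}

```bash
mkdir -p pics
cat > h.py <<'E'
import numpy as np, cv2
from scipy.spatial.transform import Rotation as R
from cell import env, viewer, boxes_of, masks_of
def cal(n):
    c=viewer.get_calibration(n); return c
def save(n,f): 
    im=viewer.read_camera(n); cv2.imwrite('pics/'+f,im[:,:,::-1]); return im
E
python3 - <<'E'
from h import *
for n in ['side','top','wrist']:
    print(n,viewer.get_calibration(n))
a=save('top','top0.png'); b=save('side','side0.png')
for cam in ['top','side']:
  for t in ['burr_carrier','grind_head','steam_knob','portafilter_tip','tablet_tub','dosing_cup','distributor','spare_basket']:
    print(cam,t,[(np.round(d['location']).tolist(),round(d['conf'],2)) for d in boxes_of(cam,t)][:4])
print(env.get_obs())
E
```

```text
side {'fov_y': 55.12697371160025, 'cx': 255.98893341860074, 'cy': 191.91365266162904, 'position': array([0.43219264, 1.45114342, 1.11169049]), 'orientation': array([  56.29945417,   -0.18558113, -176.25588837])}
top {'fov_y': 52.42465238337984, 'cx': 255.9229469007095, 'cy': 190.44311902484066, 'position': array([0.35344518, 0.17431413, 1.5387962 ]), 'orientation': array([  5.63859868,  -1.21588934, -91.19288448])}
wrist {'fov_y': 59.60939442050568, 'cx': 255.89079260331425, 'cy': 190.73642596486488, 'position': array([0.15931639, 0.63345344, 0.38315513]), 'orientation': array([-16.44700937,   0.14107904,  69.09164076])}
top burr_carrier [([204.0, 213.0], 0.65), ([126.0, 211.0], 0.59)]
top grind_head [([334.0, 209.0], 0.95)]Traceback (most recent call last):
  File "<stdin>", line 7, in <module>
ValueError: it knows: burr_carrier, carrier_keyhole, carrier_throat, distributor, dosing_cup, grind_head, ring_face, spare_basket, spring_top, stud_circle, tablet_tub
```

Run:
```python
from h import *
a=cv2.imread('pics/top0.png'); b=cv2.imread('pics/side0.png')
cv2.imwrite('pics/both.png',np.vstack([a[60:340],b[80:]]))
for cam in ['top','side']:
  for t in ['burr_carrier','grind_head','carrier_throat','carrier_keyhole','stud_circle','ring_face','spring_top','tablet_tub','dosing_cup','distributor','spare_basket']:
    try: print(cam,t,[(np.round(d['location']).tolist(),round(d['conf'],2)) for d in boxes_of(cam,t)][:4])
    except Exception as e: print(e)
print(env.get_obs())
```

```text
top burr_carrier [([204.0, 213.0], 0.65), ([126.0, 211.0], 0.59)]
top grind_head [([334.0, 209.0], 0.95)]
top carrier_throat [([121.0, 213.0], 0.69), ([201.0, 215.0], 0.65), ([331.0, 206.0], 0.42)]
top carrier_keyhole [([122.0, 210.0], 0.75), ([204.0, 209.0], 0.65), ([334.0, 206.0], 0.6)]
top stud_circle [([331.0, 205.0], 0.96)]
top ring_face [([327.0, 206.0], 0.6)]
top spring_top [([333.0, 207.0], 0.92)]
top tablet_tub [([219.0, 170.0], 0.59)]
top dosing_cup [([310.0, 175.0], 0.59)]
top distributor [([376.0, 175.0], 0.55)]
top spare_basket [([271.0, 179.0], 0.46)]
side burr_carrier [([270.0, 328.0], 0.97), ([268.0, 264.0], 0.8)]
side grind_head [([273.0, 191.0], 0.94)]
side carrier_throat [([276.0, 265.0], 0.76), ([275.0, 192.0], 0.68), ([268.0, 330.0], 0.57)]
side carrier_keyhole [([268.0, 327.0], 0.95)]
side stud_circle [([274.0, 193.0], 0.77)]
side ring_face [([274.0, 191.0], 0.85)]
side spring_top [([272.0, 194.0], 0.85)]
side tablet_tub [([237.0, 248.0], 0.66), ([275.0, 192.0], 0.37)]
side dosing_cup [([250.0, 199.0], 0.57), ([275.0, 191.0], 0.39)]
side distributor []
side spare_basket []
{'time_s': 1.3, 'qpos': array([-68.28889537,  18.39289513,  -4.01568326,  83.10637306,
         1.29426754,  78.54200653,  -3.26047599]), 'joint_velocities': array([ 0.00693304,  0.02811727,  0.00611275,  0.03147999, -0.00899939,
        0.05297336, -0.04949899]), 'effort': array([ 5.46310150e-05, -4.91122127e+01, -4.03065803e-01, -3.12751257e+01,
       -6.36638794e-02,  3.41958634e-02,  3.63741958e-05]), 'tool_pos': array([0.23194953, 0.60723047, 0.22258578]), 'tool_rot': array([1.79996185e+02, 2.13234757e-03, 1.59096648e+02]), 'force': array([-0.12669797,  0.00173115, -0.576805  ]), 'wrist_torque': array([-0.01456677,  0.03441089,  0.00846654]), 'grasp_force': 0.0, 'grip_width': 0.08731475715306866}
```

View pics/both.png

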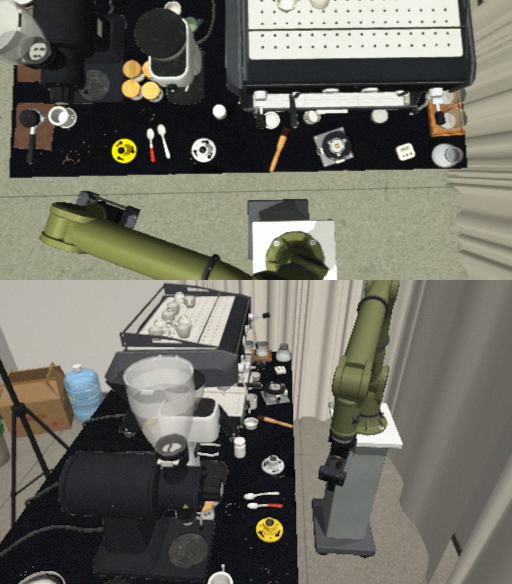

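Look-alikes: the yellow carrier at top (123,211) / side (270,329), left alone. The bare-grey one is at top (203,210) / side (272,265). The grind head, also round, is at top (334,208). I choose the grey one and will check it in a close wrist picture.

```bash
cat >> h.py <<'E'
def ray(n,uv,c=None):
    c=c or viewer.get_calibration(n); f=192/np.tan(np.radians(c['fov_y']/2))
    d=np.array([(uv[0]-c['cx'])/f,-(uv[1]-c['cy'])/f,-1.])
    return np.array(c['position']),R.from_euler('xyz',c['orientation'],degrees=True).apply(d)
def onz(n,uv,z,c=None):
    p,d=ray(n,uv,c); return p+d*(z-p[2])/d[2]
def proj(n,P,c=None):
    c=c or viewer.get_calibration(n); f=192/np.tan(np.radians(c['fov_y']/2))
    q=R.from_euler('xyz',c['orientation'],degrees=True).inv().apply(np.asarray(P)-c['position'])
    q=np.atleast_2d(q); return np.c_[c['cx']-f*q[:,0]/q[:,2], c['cy']+f*q[:,1]/q[:,2]]
def move_to(pos,yaw,roll=180.,pitch=0.,op=1.):
    "numbers for apply_moves from measured pose"
    o=env.get_obs(); r0=R.from_euler('xyz',o['tool_rot'],degrees=True)
    s=r0.inv().apply(np.array(pos)-o['tool_pos'])/0.2
    t=(r0.inv()*R.from_euler('xyz',[roll,pitch,yaw],degrees=True)).as_rotvec()/1.5
    return np.round(np.r_[s,t],4)
E
python3 - <<'E'
from h import *
for t,uv,z in [('carrier',(203,211),.02),('yellow',(123,211),.02),('head',(334,207),.07),('pf',(275,230),.1),('knob?',(292,177),.25),('tub',(219,170),.04),('cup',(310,175),.04),('distr',(376,175),.02),('basket',(271,179),.02)]:
    print(t,onz('top',uv,z).round(3))
for t,uv,z in [('carrier',(272,265),.02),('head',(274,192),.07),('yellow',(270,329),.02)]: print(t,onz('side',uv,z).round(3))
a=cv2.imread('pics/top0.png'); cv2.imwrite('pics/c1.png',cv2.resize(a[140:240,180:400],None,fx=3.6,fy=3.6,interpolation=cv2.INTER_CUBIC))
m=viewer.get_calibration('wrist');o=env.get_obs();r0=R.from_euler('xyz',o['tool_rot'],degrees=True)
print(r0.inv().apply(m['position']-o['tool_pos']))
E
```

```text
carrier [0.426 0.346 0.02 ]
yellow [0.433 0.655 0.02 ]
head [ 0.429 -0.154  0.07 ]
pf [0.347 0.074 0.1  ]
knob? [0.523 0.023 0.25 ]
tub [0.583 0.281 0.04 ]
cup [ 0.557 -0.072  0.04 ]
distr [ 0.555 -0.337  0.02 ]
basket [0.547 0.079 0.02 ]
carrier [0.434 0.355 0.02 ]
head [ 0.439 -0.113  0.07 ]
yellow [0.432 0.66  0.02 ]
[ 0.0772208  -0.00115495 -0.16170326]
```

View pics/c1.png

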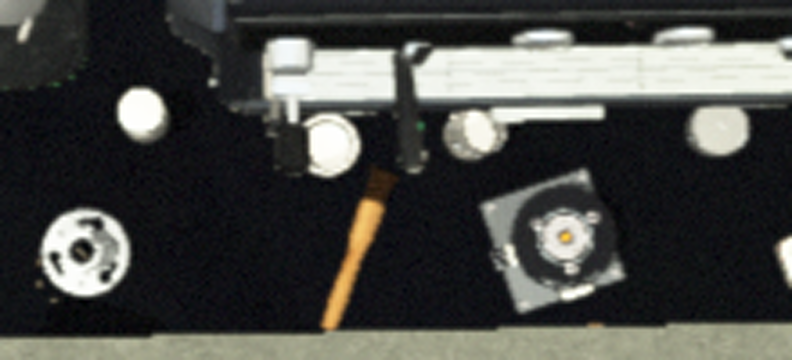

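Run:
```python
from h import *
print(move_to([.428,.350,.223],129))
for z in (.1,.2,.3): print(onz('top',(260.5,188),z).round(3),onz('top',(294,186),z).round(3))
```

```text
[-1.3746 -0.8518 -0.0021  0.      0.      0.3502]
[0.504 0.124 0.1  ] [ 0.509 -0.001  0.1  ]
[0.493 0.127 0.2  ] [0.498 0.011 0.2  ]
[0.483 0.131 0.3  ] [0.487 0.023 0.3  ]
```

apply_moves --pt "-0.7 -0.43 0 0 0 0 1" --pt "-0.7 -0.43 0 0 0 0 1" --pt "-0.7 -0.43 0 0 0 0 1" --pt "-0.7 -0.43 0 0 0 0 1"

```text
time_s: 1.7
tool_pos: [0.3375, 0.4715, 0.223]
tool_rot: [-180.0, 0.2, 158.6]
force: [0.1, 0.5, 0.5]
grip_width: 0.0873
grasp_force: 0.0
```

apply_moves --pt "-0.675 -0.42 0 0 0 0.35 1" --pt "-0.675 -0.42 0 0 0 0.35 1" --pt "-0.675 -0.42 0 0 0 0.35 1" --pt "-0.675 -0.42 0 0 0 0.35 1" --pt "-0.675 -0.42 0 0 0 0.35 1" --pt "-0.675 -0.42 0 0 0 0.35 1"

```text
time_s: 2.3
tool_pos: [0.4272, 0.3517, 0.2226]
tool_rot: [180.0, -0.1, 129.2]
force: [-0.8, -0.9, -0.2]
grip_width: 0.087
grasp_force: 0.0
```

Run:
```python
from h import *
o=env.get_obs(); print(o['time_s'],o['tool_pos'],o['tool_rot'],o['qpos'])
c=viewer.get_calibration('wrist'); im=save('wrist','w1.png'); import pickle; pickle.dump(c,open('w1.pkl','wb'))
for t in ['burr_carrier','carrier_throat','carrier_keyhole']:
    print(t,[(np.round(d['location'],1).tolist(),round(d['conf'],2)) for d in boxes_of('wrist',t)][:5])
m=masks_of('wrist','burr_carrier')
if m: cv2.imwrite('pics/m1.png',m[0]['pixels'].astype('uint8')*255); print(np.argwhere(m[0]['pixels']).min(0),np.argwhere(m[0]['pixels']).max(0))
```

```text
2.3 [0.42719603 0.35170313 0.22262645] [ 1.79989456e+02 -6.50448010e-02  1.29217598e+02] [-50.22756939   6.51283728   8.7409852   97.4512418   -1.08396995
  76.10014114  -2.06434759]
burr_carrier [([251.3, 168.2], 0.89)]
carrier_throat [([253.2, 162.7], 0.91)]
carrier_keyhole [([253.8, 163.2], 0.9)]
[129 215] [207 295]
```

View pics/w1.png

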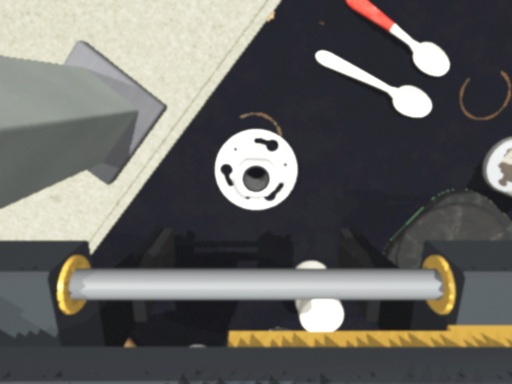

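The picture shows the bare-grey carrier centred at about (256,170), the right one. Its keyholes are near (266,146), (226,172) and (275,192).

```bash
cat >> h.py <<'E'
def rect(im,n,ctr,z,half,ppm,c=None):
    "metric top view: col=+x world, row=-y world, ppm px per mm"
    N=int(2*half*1000*ppm); k=(np.arange(N)+.5)/(1000*ppm)-half
    X,Y=np.meshgrid(ctr[0]+k,ctr[1]-k)
    uv=proj(n,np.c_[X.ravel(),Y.ravel(),np.full(X.size,z)],c).astype('float32').reshape(N,N,2)
    return cv2.remap(im,uv[...,0],uv[...,1],cv2.INTER_CUBIC)
E
python3 - <<'E'
from h import *; import pickle
c=pickle.load(open('w1.pkl','rb')); im=cv2.imread('pics/w1.png')
# plate circle fit
g=im.min(2); m=(g>120).astype('uint8'); 
n,l,s,ce=cv2.connectedComponentsWithStats(m); k=l[170,240]
cnt=max(cv2.findContours((l==k).astype('uint8'),cv2.RETR_EXTERNAL,cv2.CHAIN_APPROX_NONE)[0],key=len)[:,0]
P=np.array([onz('wrist',p,.012,c)[:2] for p in cnt])
A=np.c_[2*P,np.ones(len(P))]; s=np.linalg.lstsq(A,(P**2).sum(1),rcond=None)[0]; r=np.sqrt(s[2]+s[0]**2+s[1]**2)
print('centre',s[:2],'r',r)
a=rect(im,'wrist',s[:2],.012,.055,3.5,c); b=rect(im,'wrist',s[:2],.048,.055,3.5,c)
cv2.imwrite('pics/r1.png',np.hstack([a,b]))
# yaw from plate view: hole template
G=cv2.cvtColor(a,cv2.COLOR_BGR2GRAY).astype(float); N=G.shape[0]
res=[]
for ps in np.arange(0,120,1.):
    v=0
    for h in range(3):
        for da,rad in [(0,8)]:
            t=np.radians(ps+120*h+da); M=np.zeros(G.shape,'uint8'); 
            cv2.circle(M,(int(N/2+34*3.5*np.cos(t)),int(N/2-34*3.5*np.sin(t))),int(6.5*3.5),1,-1); v+=G[M>0].mean()
    res.append((v/3,ps))
print(sorted(res)[:6])
E
```

```text
centre [0.43204404 0.34413022] r 0.04705805406656996
[(np.float64(79.18193803559656), np.float64(98.0)), (np.float64(79.71500769061744), np.float64(97.0)), (np.float64(80.92617007251154), np.float64(99.0)), (np.float64(83.72621401889694), np.float64(100.0)), (np.float64(84.92660953636563), np.float64(96.0)), (np.float64(88.60008789277082), np.float64(101.0))]
```

View pics/r1.png

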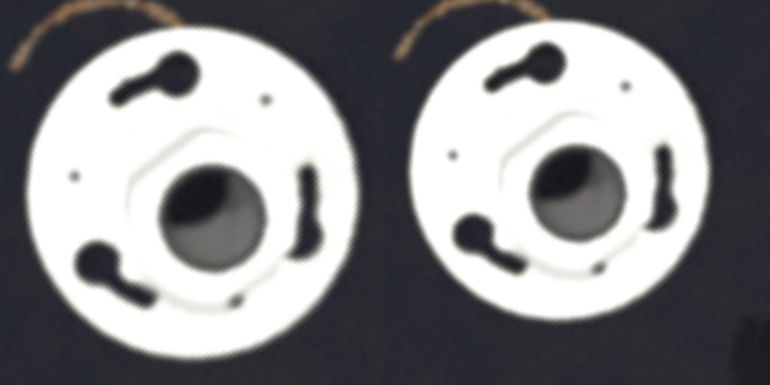

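Keyholes lie at 98/218/338°, and the throat flat's normal is at about 128°. So carrier yaw ≈ 218° and centre ≈ (0.432, 0.344). I'll grip with tool yaw 218°.

apply_moves --pt "0 0 0.2 0 0 -0.1 1" --pt "0 0 0.3 0 0 -0.2 1" --pt "0 0 0.4 0 0 -0.3 1" --pt "0 0 0.45 0 0 -0.4 1" --pt "0 0 0.5 0 0 -0.5 1" --pt "0 0 0.5 0 0 -0.6 1" --pt "0 0 0.5 0 0 -0.7 1" --pt "0 0 0.5 0 0 -0.8 1" --pt "0 0 0.5 0 0 -0.9 1" --pt "0 0 0.5 0 0 -0.9 1"

```text
time_s: 3.55
tool_pos: [0.4277, 0.351, 0.1225]
tool_rot: [180.0, -0.0, -153.5]
force: [-0.7, -0.1, 1.3]
grip_width: 0.0867
grasp_force: 0.0
```

Run:
```python
from h import *; import pickle
c=viewer.get_calibration('wrist'); im=save('wrist','w2.png'); im=im[:,:,::-1].copy()
o=env.get_obs(); print(o['time_s'],o['tool_pos'],o['tool_rot'],o['qpos'].round(0))
g=im.min(2); m=(g>120).astype('uint8'); 
uv=proj('wrist',[.432+.04*0,.344,.012],c)[0]; print(uv)
n,l,st,ce=cv2.connectedComponentsWithStats(m)
best=min(range(1,n),key=lambda k: np.hypot(*(ce[k]-uv))+ (1e3 if st[k,4]<2000 else 0)); print(ce[best],st[best])
cnt=max(cv2.findContours((l==best).astype('uint8'),cv2.RETR_EXTERNAL,cv2.CHAIN_APPROX_NONE)[0],key=len)[:,0]
P=np.array([onz('wrist',p,.012,c)[:2] for p in cnt])
A=np.c_[2*P,np.ones(len(P))]; s=np.linalg.lstsq(A,(P**2).sum(1),rcond=None)[0]; r=np.sqrt(s[2]+s[0]**2+s[1]**2)
print('centre',s[:2],'r',r, 'rms',(np.hypot(*(P-s[:2]).T)-r).std())
a=rect(im,'wrist',[.432,.344],.012,.055,3.5,c); b=rect(im,'wrist',[.432,.344],.048,.055,3.5,c)
cv2.imwrite('pics/r2.png',np.hstack([a,b])); pickle.dump(c,open('w2.pkl','wb'))
```

```text
3.6 [0.42784835 0.35081455 0.12254298] [ 1.79989232e+02 -1.88373046e-03 -1.53745825e+02] [-44.  11.   2. 104.  -1.  65.  75.]
[247.79619119 189.2774332 ]
[248.14833177 185.37759614] [ 192  134  112  107 7463]
centre [0.43204351 0.34417648] r 0.04670634535080871 rms 0.0002738849337478996
```

View pics/r2.png

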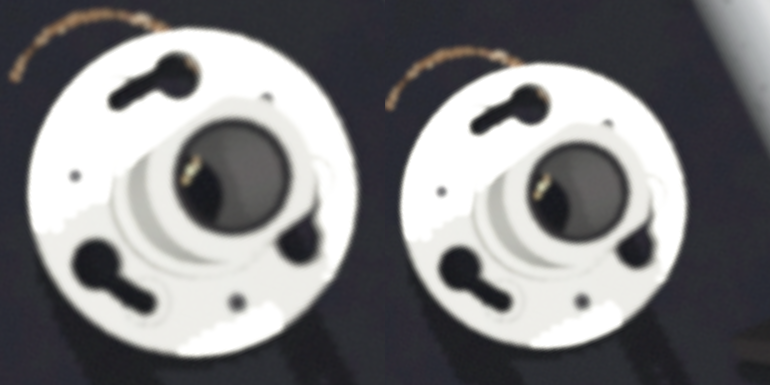

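The crop confirms the bare carrier, with its centre again at (0.4320, 0.3442). Its flats run along about 38°.

Run:
```python
from h import *
print(move_to([.4320,.3442,.026],218))
```

```text
[-4.000e-03 -3.890e-02  4.827e-01  1.000e-04 -0.000e+00 -1.367e-01]
```

apply_moves --pt "-0.004 -0.039 0 0 0 -0.07 1" --pt "-0.004 -0.039 0.1 0 0 -0.137 1" --pt "-0.004 -0.039 0.25 0 0 -0.137 1" --pt "-0.004 -0.039 0.38 0 0 -0.137 1" --pt "-0.004 -0.039 0.45 0 0 -0.137 1" --pt "-0.004 -0.039 0.482 0 0 -0.137 1" --pt "-0.004 -0.039 0.482 0 0 -0.137 1" --pt "-0.004 -0.039 0.482 0 0 -0.137 0.4" --pt "-0.004 -0.039 0.482 0 0 -0.137 0.3" --pt "-0.004 -0.039 0.482 0 0 -0.137 0" --pt "-0.004 -0.039 0.482 0 0 -0.137 0" --pt "-0.004 -0.039 0.482 0 0 -0.137 0" --pt "-0.004 -0.039 0.482 0 0 -0.137 0" --pt "-0.004 -0.039 0.482 0 0 -0.137 0" --grip_force 30

```text
time_s: 5.0
tool_pos: [0.4324, 0.3437, 0.0262]
tool_rot: [180.0, 0.0, -141.9]
force: [-0.8, 1.5, 2.2]
grip_width: 0.0393
grasp_force: 2.0
```

apply_moves --pt "0 0 0 0 0 0 0" --pt "0 0 0 0 0 0 0" --pt "0 0 0 0 0 0 0" --pt "0 0 0 0 0 0 0"

```text
time_s: 5.4
tool_pos: [0.4321, 0.344, 0.0262]
tool_rot: [180.0, -0.0, -141.8]
force: [-1.7, 1.5, 1.8]
grip_width: 0.0358
grasp_force: 30.0
```

Run:
```python
from h import *
for p,y in [([.432,.344,.16],-142),([.41,.24,.17],-170),([.408,.19,.17],-180)]: print(move_to(p,y))
```

```text
[ 3.000e-04  7.000e-04 -6.689e-01  3.000e-04 -0.000e+00  1.800e-03]
[ 4.080e-01 -3.403e-01 -7.190e-01  3.000e-04 -1.000e-04  3.276e-01]
[ 5.703e-01 -5.307e-01 -7.191e-01  3.000e-04 -1.000e-04  4.439e-01]
```

apply_moves --pt "0 0 -0.1 0 0 0 0" --pt "0 0 -0.3 0 0 0 0" --pt "0 0 -0.5 0 0 0 0" --pt "0.05 -0.04 -0.67 0 0 0.08 0" --pt "0.18 -0.15 -0.72 0 0 0.16 0" --pt "0.3 -0.25 -0.72 0 0 0.25 0" --pt "0.41 -0.34 -0.72 0 0 0.33 0" --pt "0.49 -0.43 -0.72 0 0 0.4 0" --pt "0.57 -0.53 -0.72 0 0 0.444 0" --pt "0.57 -0.53 -0.72 0 0 0.444 0"

```text
time_s: 6.4
tool_pos: [0.4085, 0.1853, 0.1697]
tool_rot: [-179.9, -0.0, 179.6]
force: [0.7, -0.4, -2.8]
grip_width: 0.036
grasp_force: 30.0
```

Run:
```python
from h import *
o=env.get_obs(); print(o['time_s'],o['tool_pos'],o['tool_rot'],o['qpos'].round(0),o['force'],o['grip_width'])
for p,y in [([.408,.10,.17],-180),([.425,.02,.17],-180)]: print(move_to(p,y))
```

```text
6.4 [0.40851572 0.18533191 0.16971935] [-1.79882940e+02 -2.63389912e-02  1.79626328e+02] [-37.  -4.   9. 115.   1.  70.  61.] [ 0.68925185 -0.40926179 -2.83350343] 0.035963315279290496
[-2.000e-04 -4.267e-01 -5.000e-04 -1.400e-03 -3.000e-04 -4.300e-03]
[-8.780e-02 -8.261e-01  2.000e-04 -1.400e-03 -3.000e-04 -4.300e-03]
```

apply_moves --pt "0 -0.15 0 0 0 0 0" --pt "0 -0.35 0 0 0 0 0" --pt "-0.03 -0.55 0 0 0 0 0" --pt "-0.06 -0.7 0 0 0 0 0" --pt "-0.09 -0.83 0 0 0 0 0" --pt "-0.09 -0.83 0 0 0 0 0"

```text
time_s: 7.0
tool_pos: [0.4269, 0.0198, 0.1702]
tool_rot: [-179.9, 0.0, 179.7]
force: [0.3, 0.3, -2.8]
grip_width: 0.0355
grasp_force: 30.0
```

Run:
```python
from h import *
# where would head appear for candidate look poses
c=viewer.get_calibration('wrist'); o=env.get_obs(); r0=R.from_euler('xyz',o['tool_rot'],degrees=True)
print(o['time_s'],o['tool_pos'],o['qpos'].round(0))
cp=r0.inv().apply(c['position']-o['tool_pos']); cr=r0.inv()*R.from_euler('xyz',c['orientation'],degrees=True)
for pos,y in [([.43,-.02,.22],180),([.43,0,.2],-90),([.43,-.30,.2],90),([.43,-.02,.22],-110),([.43,-.29,.24],67),([.50,-.27,.24],127),([.43,-.30,.26],97)]:
    r=R.from_euler('xyz',[180,0,y],degrees=True); cc=dict(c); cc['position']=np.array(pos)+r.apply(cp); cc['orientation']=(r*cr).as_euler('xyz',degrees=True)
    print(pos,y,proj('wrist',[[.432,-.14,.07]],cc).round(), move_to(pos,y))
```

```text
7.0 [0.42690527 0.01982235 0.17015874] [-28.  -8.  20. 117.   3.  70.  81.]
[0.43, -0.02, 0.22] 180 [[132. 178.]] [-0.0168 -0.1993 -0.2489 -0.0009  0.0005 -0.0038]
[0.43, 0, 0.2] -90 [[255.   9.]] [-1.620e-02 -9.920e-02 -1.491e-01 -1.100e-03 -3.000e-04 -1.051e+00]
[0.43, -0.3, 0.2] 90 [[260. -20.]] [-2.4800e-02 -1.5992e+00 -1.4710e-01 -3.0000e-04  1.1000e-03  1.0434e+00]
[0.43, -0.02, 0.22] -110 [[208.  50.]] [-1.680e-02 -1.993e-01 -2.489e-01 -1.100e-03 -1.000e-04 -8.183e-01]
[0.43, -0.29, 0.24] 67 [[194.  21.]] [-2.4600e-02 -1.5494e+00 -3.4720e-01 -1.0000e-04  1.2000e-03  1.3110e+00]
[0.5, -0.27, 0.24] 127 [[284.  13.]] [-3.7410e-01 -1.4474e+00 -3.4700e-01 -6.0000e-04  9.0000e-04  6.1290e-01]
[0.43, -0.3, 0.26] 97 [[280.   2.]] [-2.5000e-02 -1.5996e+00 -4.4710e-01 -4.0000e-04  1.0000e-03  9.6190e-01]
```

apply_moves --pt "-0.015 -0.1 -0.2 0 0 -0.09 0" --pt "-0.015 -0.2 -0.3 0 0 -0.17 0" --pt "-0.015 -0.2 -0.3 0 0 -0.17 0" --pt "-0.015 -0.2 -0.3 0 0 -0.17 0"

```text
time_s: 7.4
tool_pos: [0.4292, -0.0154, 0.23]
tool_rot: [180.0, 0.0, -165.5]
force: [1.0, 0.2, -2.7]
grip_width: 0.036
grasp_force: 30.0
```

Run:
```python
from h import *; import pickle
o=env.get_obs();c=viewer.get_calibration('wrist'); im=save('wrist','w3.png'); im=im[:,:,::-1].copy()
print(o['time_s'],o['tool_pos'],o['tool_rot'],o['qpos'].round(0)); pickle.dump((c,o),open('w3.pkl','wb'))
for t in ['grind_head','stud_circle','spring_top','burr_carrier']: print(t,[(np.round(d['location'],1).tolist(),round(d['conf'],2)) for d in boxes_of('wrist',t)][:3])
b=boxes_of('wrist','stud_circle')
p=onz('wrist',b[0]['location'],.0815,c) if b else np.array([.43,-.15,.08]); print(p)
a=rect(im,'wrist',p[:2],.0815,.08,2.4,c)
cv2.imwrite('pics/v3.png',np.hstack([a,im[:,:416]]))
```

```text
7.4 [ 0.42919572 -0.01538198  0.22996534] [ 1.79953741e+02  3.14741247e-02 -1.65482678e+02] [-28. -11.  23. 112.   4.  78.  99.]
grind_head [([118.6, 133.7], 0.78)]
stud_circle [([121.7, 132.7], 0.72)]
spring_top [([116.4, 130.4], 0.68)]
burr_carrier [([256.1, 216.6], 0.69)]
[ 0.41967797 -0.14632286  0.0815    ]
```

View pics/v3.png

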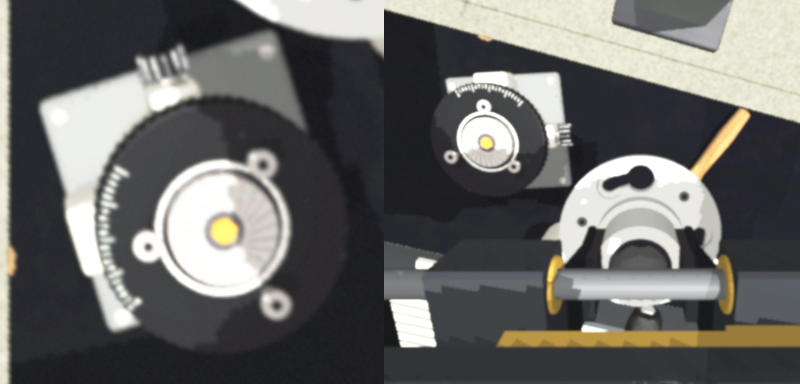

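The rectified view shows studs at (263,163), (148,246) and (277,303), about 59 mm apart as they must be. The chute is on the left and the knob is up. The raw view shows the carrier held, its keyhole at (256,178) pointing along the tool's x.

Run:
```python
from h import *; import pickle
from scipy.optimize import minimize
c,o=pickle.load(open('w3.pkl','rb')); im=cv2.imread('pics/w3.png'); G=cv2.GaussianBlur(cv2.cvtColor(im,cv2.COLOR_BGR2GRAY).astype('float32'),(0,0),.7)
def samp(P): 
    uv=proj('wrist',P,c).astype('float32'); return cv2.remap(G,uv[:,:1],uv[:,1:],cv2.INTER_LINEAR)[:,0]
ph=np.radians(np.arange(-115,116,6))
def cost(v):
    s=0
    for k in range(3):
        t=np.radians(v[2]+120*k); cx=v[0]+.034*np.cos(t); cy=v[1]+.034*np.sin(t)
        for r,w in [(.0045,-1),(.0055,-1),(.0072,1),(.0082,1)]:
            s+=w*samp(np.c_[cx+r*np.cos(t+ph),cy+r*np.sin(t+ph),np.full(ph.size,.0815)]).mean()
    return s
x0=np.array([.4352,-.1652,np.degrees(np.arctan2(237.3-163,263-229.3))])
best=min((minimize(cost,x0+d,method='Nelder-Mead',options=dict(initial_simplex=[x0+d,x0+d+[.002,0,0],x0+d+[0,.002,0],x0+d+[0,0,4]])) for d in [np.zeros(3),np.array([.001,.001,2]),np.array([-.001,-.001,-2])]),key=lambda r:r.fun)
print('init',x0,'fit',best.x,best.fun,cost(x0)); 
print('top proj',proj('top',[[best.x[0],best.x[1],.0815]]))
# bore rim ring/ setting ring check via bore circle omitted; plate in hand
zt=o['tool_pos'][2]-.014
g=im.min(2); m=(g>110).astype('uint8'); n,l,st,ce=cv2.connectedComponentsWithStats(m); k=l[170,205]
cnt=max(cv2.findContours((l==k).astype('uint8'),cv2.RETR_EXTERNAL,cv2.CHAIN_APPROX_NONE)[0],key=len)[:,0]
cnt=cnt[(cnt[:,1]<222)]
P=np.array([onz('wrist',p,zt,c)[:2] for p in cnt])
for it in range(4):
    A=np.c_[2*P,np.ones(len(P))]; s=np.linalg.lstsq(A,(P**2).sum(1),rcond=None)[0]; r=np.sqrt(s[2]+s[0]**2+s[1]**2)
    e=np.hypot(*(P-s[:2]).T)-r; P=P[abs(e)<max(2*e.std(),.0003)]
print('plate',s[:2],r,e.std(),len(P))
r0=R.from_euler('xyz',o['tool_rot'],degrees=True)
print('plate centre in tool frame', r0.inv().apply(np.r_[s[:2],zt]-o['tool_pos']))
# keyhole in hand: dark blob
d=((cv2.cvtColor(im,cv2.COLOR_BGR2GRAY)<70)).astype('uint8'); n,l,st,ce=cv2.connectedComponentsWithStats(d); k=l[178,256]; print('hole blob',st[k],ce[k])
a=rect(im,'wrist',s[:2],zt,.055,5,c); cv2.imwrite('pics/hand.png',a)
circ=cv2.HoughCircles(cv2.cvtColor(a,cv2.COLOR_BGR2GRAY),cv2.HOUGH_GRADIENT,1,60,param1=120,param2=14,minRadius=33,maxRadius=47); 
for q in (circ[0] if circ is not None else []):
    w=(q[:2]-275)/5; print('circ r',q[2]/5,'dist',np.hypot(*w),'ang',np.degrees(np.arctan2(-w[1],w[0])))
```

```text
init [ 0.4352     -0.1652     65.60254209] fit [ 0.43481823 -0.16570833 65.78585229] -693.4168701171875 -660.258
top proj [[337.67256438 205.30307547]]
plate [ 0.46459756 -0.02706695] 0.14541459626112116 0.019084811755606147 796
plate centre in tool frame [-0.03133472 -0.02019748  0.01400091]
hole blob [220 167  49  23 634] [247.91324921 178.64353312]
circ r 7.88 dist 55.59658 ang 136.45758
circ r 8.62 dist 34.610115 ang -110.1104
circ r 7.6400003 dist 28.846144 ang 153.87909
```

Run:
```python
from h import *; import pickle
from scipy.optimize import minimize
c,o=pickle.load(open('w3.pkl','rb')); im=cv2.imread('pics/w3.png'); G=cv2.GaussianBlur(cv2.cvtColor(im,cv2.COLOR_BGR2GRAY).astype('float32'),(0,0),.7)
zt=o['tool_pos'][2]-.014; yaw=np.radians(o['tool_rot'][2]); p0=o['tool_pos'][:2]
def samp(P): 
    uv=proj('wrist',P,c).astype('float32'); return cv2.remap(G,uv[:,:1],uv[:,1:],cv2.INTER_LINEAR)[:,0]
E=[];rr=np.arange(.040,.053,.0002)
for a in np.radians(np.arange(-68,69,3)):
    s=samp(np.c_[p0[0]+rr*np.cos(yaw+a),p0[1]+rr*np.sin(yaw+a),np.full(rr.size,zt)]); g=np.diff(s); i=g.argmin()
    if g[i]<-4: E.append(p0+(rr[i]+.0001)*np.array([np.cos(yaw+a),np.sin(yaw+a)]))
P=np.array(E)
for R0 in (None,.046,.0465):
    from scipy.optimize import least_squares
    f=(lambda v:np.hypot(*(P-v[:2]).T)-(v[2] if R0 is None else R0))
    q=least_squares(f,[*p0,.046],loss='soft_l1',f_scale=.0003).x
    r0=R.from_euler('xyz',o['tool_rot'],degrees=True); print(R0,len(P),q,f(q).std(),'tool frame mm',(1e3*r0.inv().apply(np.r_[q[:2]-p0,0])).round(2))
ctr=q[:2]
# keyhole yaw: entry hole nearest tool +x
ph=np.radians(np.arange(0,360,10)); best=[]
for a in np.arange(-12,12.1,.5):
  for dr in (0.033,.034,.035):
    t=yaw+np.radians(a); cx,cy=ctr+dr*np.array([np.cos(t),np.sin(t)])
    v=sum(w*samp(np.c_[cx+r*np.cos(ph),cy+r*np.sin(ph),np.full(36,zt)]).mean() for r,w in [(.003,1),(.0065,1),(.0092,-1),(.0102,-1)]); best.append((v,a,dr))
print(sorted(best)[:4])
```

```text
None 45 [ 0.42865694 -0.0170697   0.04529443] 0.00015981132941837728 tool frame mm [ 0.94 -1.5  -0.  ]
0.046 45 [ 0.42947559 -0.0168594   0.046     ] 0.00023331945902046954 tool frame mm [ 0.1 -1.5 -0. ]
0.0465 45 [ 0.43002615 -0.01669336  0.046     ] 0.0003255020075169799 tool frame mm [-0.48 -1.48 -0.  ]
[(np.float32(-316.63678), np.float64(0.0), 0.034), (np.float32(-316.08282), np.float64(-0.5), 0.034), (np.float32(-314.64307), np.float64(0.5), 0.034), (np.float32(-311.5386), np.float64(-1.0), 0.034)]
```

Run:
```python
from h import *; import pickle
c3,o3=pickle.load(open('w3.pkl','rb'));
L=[(pickle.load(open('w1.pkl','rb')),[.42719603,.35170313,.22262645],[179.989456,-.065,129.2176]),(pickle.load(open('w2.pkl','rb')),[.42784835,.35081455,.12254298],[179.989,-.0019,-153.7458]),(c3,o3['tool_pos'],o3['tool_rot'])]
for c,p,r in L:
    r0=R.from_euler('xyz',r,degrees=True)
    print((1e3*r0.inv().apply(c['position']-p)).round(2),(r0.inv()*R.from_euler('xyz',c['orientation'],degrees=True)).as_euler('xyz',degrees=True).round(2))
# next poses: hover over head & second look with head at a different yaw
print(move_to([.4348,-.1657,.15],65.8), move_to([.425,0.0,.23],-130))
```

```text
[  76.75   -0.61 -161.73] [ 1.6354e+02 -4.0000e-02  9.0010e+01]
[  78.29   -1.46 -161.68] [1.6357e+02 1.0000e-02 8.9780e+01]
[  78.     -1.36 -161.7 ] [163.57  -0.    90.01]
[ 1.5950e-01 -7.3460e-01  3.9670e-01 -1.2000e-03 -6.0000e-04  1.4992e+00] [-1.900e-03  7.940e-02 -3.500e-03  3.000e-04 -1.000e-03 -4.114e-01]
```

apply_moves --pt "0.03 -0.15 0 0 0 0.02 0" --pt "0.08 -0.35 0 0 0 0.06 0" --pt "0.13 -0.58 0 0 0 0.12 0" --pt "0.16 -0.73 0.05 0 0 0.2 0" --pt "0.16 -0.73 0.15 0 0 0.3 0" --pt "0.16 -0.73 0.25 0 0 0.4 0" --pt "0.16 -0.73 0.3 0 0 0.5 0" --pt "0.16 -0.73 0.35 0 0 0.6 0" --pt "0.16 -0.73 0.4 0 0 0.7 0" --pt "0.16 -0.73 0.4 0 0 0.8 0" --pt "0.16 -0.73 0.4 0 0 0.9 0" --pt "0.16 -0.73 0.4 0 0 0.95 0" --pt "0.16 -0.73 0.4 0 0 0.95 0"

```text
time_s: 9.0
tool_pos: [0.4348, -0.165, 0.1497]
tool_rot: [-180.0, -0.0, 113.0]
force: [0.8, -0.1, -2.6]
grip_width: 0.0359
grasp_force: 30.0
```

Run:
```python
from h import *
o=env.get_obs(); print(o['time_s'],o['tool_pos'],o['tool_rot'],o['qpos'].round(0),o['force'],o['wrist_torque'])
print(move_to([.4347,-.1648,.15],65.8),move_to([.4347,-.1648,.107],65.8))
```

```text
9.0 [ 0.43482679 -0.16504984  0.14974686] [-1.79966384e+02 -1.94260672e-02  1.12963222e+02] [-16.  -3.  33. 115.   2.  67.  39.] [ 0.79874244 -0.14291738 -2.59252777] [-0.05516833 -0.02711221  0.0209698 ]
[ 1.400e-03 -1.000e-04 -1.300e-03 -5.000e-04 -1.000e-04  5.488e-01] [ 1.300e-03  0.000e+00  2.137e-01 -5.000e-04 -1.000e-04  5.488e-01]
```

apply_moves --pt "0.001 0 0 0 0 0.1 0" --pt "0.001 0 0.03 0 0 0.2 0" --pt "0.001 0 0.06 0 0 0.3 0" --pt "0.001 0 0.1 0 0 0.4 0" --pt "0.001 0 0.14 0 0 0.5 0" --pt "0.001 0 0.18 0 0 0.549 0" --pt "0.001 0 0.21 0 0 0.549 0" --pt "0.001 0 0.225 0 0 0.549 0" --pt "0.001 0 0.231 0 0 0.549 0" --pt "0.001 0 0.231 0 0 0.549 0"

```text
time_s: 10.0
tool_pos: [0.4349, -0.1652, 0.104]
tool_rot: [180.0, -0.0, 65.8]
force: [0.3, 0.7, -2.2]
grip_width: 0.0357
grasp_force: 30.0
```

Run:
```python
from h import *
o=env.get_obs(); print(o['time_s'],o['tool_pos'],o['tool_rot'],o['qpos'].round(0),o['force'],o['wrist_torque'])
save('side','s1.png')
a=cv2.imread('pics/s1.png')
save('wrist','w4.png'); b=cv2.imread('pics/w4.png')
q=cv2.resize(a[140:240,200:340],(400,286),interpolation=cv2.INTER_CUBIC); q=cv2.copyMakeBorder(q,0,98,0,0,cv2.BORDER_CONSTANT)
cv2.imwrite('pics/v4.png',np.hstack([q,b[:,56:456]]))
```

```text
10.0 [ 0.43492796 -0.16523837  0.10399486] [ 1.79996852e+02 -2.30546497e-03  6.58351394e+01] [-15.   1.  33. 118.  -0.  62.  -6.] [ 0.3084701   0.73586739 -2.20055943] [-0.07602369  0.07190909  0.01791092]
```

View pics/v4.png

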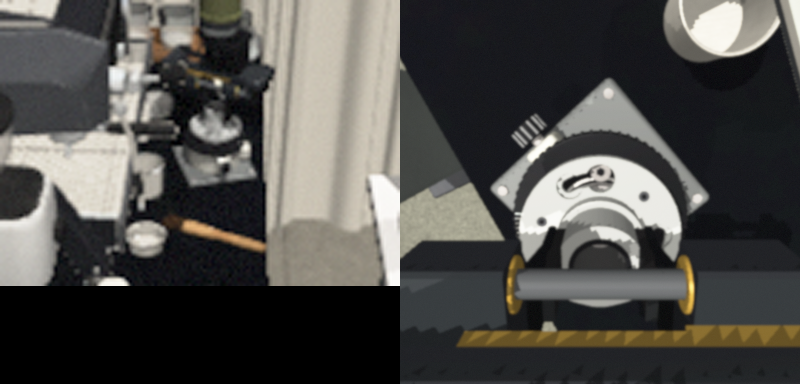

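The wrist view shows a stud head sitting inside the keyhole at wrist pixel (256,172), so yaw and centring look right. I'll feel downwards.

apply_moves --pt "0 0 0.006 0 0 0 0" --pt "0 0 0.011 0 0 0 0" --pt "0 0 0.016 0 0 0 0" --pt "0 0 0.021 0 0 0 0" --pt "0 0 0.021 0 0 0 0"

```text
time_s: 10.6
tool_pos: [0.4349, -0.1653, 0.0999]
tool_rot: [180.0, -0.0, 65.8]
force: [-1.1, 0.3, 0.5]
grip_width: 0.0357
grasp_force: 30.0
```

apply_moves --pt "0 0 0.008 0 0 0 0" --pt "0 0 0.016 0 0 0 0" --pt "0 0 0.024 0 0 0 0" --pt "0 0 0.024 0 0 0 0"

```text
time_s: 11.0
tool_pos: [0.435, -0.1653, 0.0952]
tool_rot: [180.0, -0.0, 65.8]
force: [-2.6, 0.7, 5.7]
grip_width: 0.0356
grasp_force: 30.0
```

apply_moves --pt "0 0 0.008 0 0 0 0" --pt "0 0 0.016 0 0 0 0" --pt "0 0 0.022 0 0 0 0" --pt "0 0 0.022 0 0 0 0"

```text
time_s: 11.4
tool_pos: [0.435, -0.1653, 0.0912]
tool_rot: [-180.0, -0.0, 65.8]
force: [-3.5, 2.1, 9.2]
grip_width: 0.0359
grasp_force: 30.0
```

apply_moves --pt "0 0 0.004 0 0 0 0" --pt "0 0 0.004 0 0 0.03 0" --pt "0 0 0.004 0 0 0.06 0" --pt "0 0 0.004 0 0 0.09 0" --pt "0 0 0.004 0 0 0.09 0"

```text
time_s: 11.9
tool_pos: [0.4359, -0.1656, 0.091]
tool_rot: [179.9, -0.1, 58.0]
force: [-1.7, 0.7, 9.6]
grip_width: 0.0357
grasp_force: 30.0
```

Run:
```python
from h import *
o=env.get_obs(); print(o['tool_pos'],o['tool_rot'],o['force'],o['wrist_torque'])
```

```text
[ 0.4359494  -0.16562898  0.09101283] [ 1.79887653e+02 -5.48991759e-02  5.79690521e+01] [-1.72967616  0.72684295  9.63332394] [ 0.09978447  0.77015057 -0.07458506]
```

apply_moves --pt "0 0 0.001 0 0 0.03 0" --pt "0 0 0.001 0 0 0.06 0" --pt "0 0 0.001 0 0 0.09 0" --pt "0 0 0.001 0 0 0.12 0" --pt "0 0 0.001 0 0 0.15 0" --pt "0 0 0.001 0 0 0.18 0" --pt "0 0 0.001 0 0 0.21 0" --pt "0 0 0.001 0 0 0.235 0" --pt "0 0 0.001 0 0 0.235 0"

```text
time_s: 12.8
tool_pos: [0.4364, -0.1658, 0.091]
tool_rot: [179.9, -0.1, 37.8]
force: [-1.8, -0.3, 9.6]
grip_width: 0.036
grasp_force: 30.0
```

Run:
```python
from h import *
o=env.get_obs(); print(o['tool_pos'],o['tool_rot'],o['force'],o['wrist_torque'])
```

```text
[ 0.43635711 -0.16576562  0.09098341] [ 1.79867529e+02 -1.21235244e-01  3.77849996e+01] [-1.81057716 -0.34977284  9.63348068] [ 0.01836326  0.62474673 -0.12450746]
```

apply_moves --pt "0 0 0 0 0 0.012 0" --pt "0 0 0 0 0 0.024 0" --pt "0 0 0 0 0 0.03 0" --pt "0 0 0 0 0 0.03 0"

```text
time_s: 13.2
tool_pos: [0.4365, -0.1657, 0.091]
tool_rot: [179.9, -0.1, 35.3]
force: [-0.9, 1.0, 8.7]
grip_width: 0.0358
grasp_force: 30.0
```

Run:
```python
from h import *
o=env.get_obs(); print(o['tool_pos'],o['tool_rot'],o['force'],o['wrist_torque'])
```

```text
[ 0.43651639 -0.16572431  0.09099839] [ 1.79852687e+02 -1.25989656e-01  3.53085324e+01] [-0.94518903  0.99508317  8.74923191] [0.00636962 0.55605738 0.30830075]
```

apply_moves --pt "0 0 -0.006 0 0 -0.004 0" --pt "0 0 -0.012 0 0 -0.004 0" --pt "0 0 -0.018 0 0 -0.004 0" --pt "0 0 -0.021 0 0 -0.004 0" --pt "0 0 -0.021 0 0 -0.004 0"

```text
time_s: 13.7
tool_pos: [0.4365, -0.1657, 0.0946]
tool_rot: [179.8, -0.1, 35.6]
force: [1.9, -1.2, 5.3]
grip_width: 0.0356
grasp_force: 30.0
```

Run:
```python
from h import *
o=env.get_obs(); print(o['tool_pos'],o['tool_rot'],o['force'],o['wrist_torque'])
```

```text
[ 0.43647454 -0.16566018  0.09461552] [ 1.79843677e+02 -1.34268687e-01  3.56192262e+01] [ 1.89743697 -1.21840089  5.28700534] [-0.21993918 -0.33729602  0.14900062]
```

apply_moves --pt "0 0 -0.003 0 0 0 0" --pt "0 0 -0.006 0 0 0 0" --pt "0 0 -0.006 0 0 0 0"

```text
time_s: 14.0
tool_pos: [0.4364, -0.1656, 0.0952]
tool_rot: [179.8, -0.1, 35.6]
force: [5.4, -1.1, 0.4]
grip_width: 0.0355
grasp_force: 30.0
```

The force drops sharply at 69 mm, so the heads are seated in their pockets. Releasing and going up.

apply_moves --pt "0 0 -0.003 0 0 0 0.5" --pt "0 0 -0.003 0 0 0 0.7" --pt "0 0 -0.003 0 0 0 0.8" --pt "0 0 -0.003 0 0 0 0.8" --pt "0 0 -0.003 0 0 0 0.8" --pt "0 0 -0.1 0 0 0 0.8" --pt "0 0 -0.25 0 0 0 0.8" --pt "0 0 -0.45 0 0 0 0.8" --pt "0 0 -0.6 0 0 0 0.8" --pt "0 0 -0.6 0 0 0 0.8"

```text
time_s: 15.0
tool_pos: [0.4374, -0.1661, 0.2192]
tool_rot: [179.7, -0.3, 35.6]
force: [0.2, -0.4, 0.0]
grip_width: 0.0699
grasp_force: 0.0
```

Run:
```python
from h import *
o=env.get_obs(); c=viewer.get_calibration('wrist'); print(o['tool_pos'],o['tool_rot'],o['force'],o['grip_width'])
im=save('wrist','w5.png')[:,:,::-1].copy()
a=rect(im,'wrist',[.435,-.1653],.081,.065,2.95,c); cv2.imwrite('pics/v5.png',np.hstack([a,im[:384,56:456]][:2]) if a.shape[0]==384 else a)
print(a.shape)
```

```text
[ 0.43737652 -0.1660523   0.21921936] [179.70790268  -0.34897781  35.58937027] [ 0.18710733 -0.42904482  0.02448139] 0.06987815019586344
(383, 383, 3)
```

View pics/v5.png

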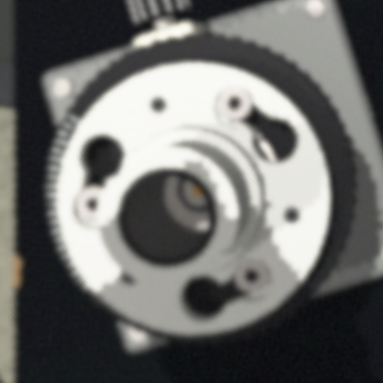

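The picture shows all three stud heads in the pockets at the slot ends, at (235,103), (92,204) and (252,277). The carrier is centred in the ring and the gripper is clear of it.

```bash
python3 -c "
from cell import env
print(env.sign_off())"
```

```text
the job is handed in; nothing more can be done
None
```

The carrier is back on the grind head: the final picture shows all three stud heads in their pockets, and the force feel put it at about 69 mm. The robot let go, moved clear and handed the job in at about 15 s; no verdict came back.

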